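# Index the sample carousel to its next hole

## Task

Turn the sample carousel on by exactly one hole, clockwise as seen from above: press its black spring plunger all the way down with the fingertips, keep it down while you push the arm it sits on round, and let it spring fully back up in the next hole, one eighth of a turn on. Do it by pressing and pushing alone: the vials stay seated in their cups, the rack, beaker and bottle are left standing where they are, and at the end the robot is clear of everything.

Things in the scene. Friction and masses are not known exactly. Their poses are not given: they have to be found in the camera images.
- indexer: Fixed white base of the carousel, origin under its centre at bench level. Its steel index ring has 8 holes (notches in the rim) 45 degrees apart. On its edge, along its own +x, opposite the plunger's start, stands a reader post 193 mm high, 176 mm out from the axis at most, its head reaching in over one vial (underside 138 mm above the bench).
- table_axis (a point): Point on the carousel's vertical turning axis, on top of its steel hub, 72 mm above the bench. The carousel is a round aluminium table, 200 mm across, top 56 mm above the bench, with 8 cups (39 mm across, 20 mm high) on a circle of 75 mm radius.
- radial_arm_end (a point): Top edge of the outer end of the table's only radial arm: 152 mm from the axis, 56 mm above the bench; the arm is 68 mm wide. On it stand two upright lugs, one each side of the plunger pad across the radius: 8 mm thick, 34 mm long radially, tops 94 mm above the bench, with a clear slot of 52 mm between them, open at the top and both ends.
- pad_top (a point): Centre of the flat top of the plunger's black thumb pad (34 x 34 mm), 135 mm from the turning axis, 78 mm above the bench when out; it moves with the pad. It lies midway between the lugs. Closed fingertips fit into the slot, press the pad, and push the arm round by the lug ahead of them or by friction on the pad.
- plunger (a joint): How far the plunger is pressed straight down, m: 0 = out (tooth in a hole, table locked), 0.014 = fully down. Spring 3 N when out, 8 N fully down. The table is free from about 0.010 on. Released between holes it stays at about 0.010, its tooth riding under the ring, and springs out when a hole comes round; the rounded tooth finds a hole within about 2 degrees.
- carousel (a joint): Angle of the table, rad, growing clockwise as seen from above: 0 at the start (locked in its hole), 0.785 (45 degrees) at the next hole, with about 0.02 rad of play in a hole. It turns with light friction (under 1 N at the pad) and stays where it is left.
- vial0_mid (a point): Centre (25 mm up) of a white capped vial, 28 mm across and 50 mm high, standing loose in a cup of the table; z axis along the vial. It should ride along.
- vial1_mid (a point): Centre (25 mm up) of a white capped vial, 28 mm across and 50 mm high, standing loose in a cup of the table; z axis along the vial. It should ride along.
- vial2_mid (a point): Centre (25 mm up) of a white capped vial, 28 mm across and 50 mm high, standing loose in a cup of the table; z axis along the vial. It should ride along.
- vial3_mid (a point): Centre (25 mm up) of a white capped vial, 28 mm across and 50 mm high, standing loose in a cup of the table; z axis along the vial. It should ride along.
- cup0 (a point): Point on the table where the centre of vial 0 lies when it is seated in its cup (81 mm above the bench).
- cup1 (a point): Point on the table where the centre of vial 1 lies when it is seated in its cup (81 mm above the bench).
- cup2 (a point): Point on the table where the centre of vial 2 lies when it is seated in its cup (81 mm above the bench).
- cup3 (a point): Point on the table where the centre of vial 3 lies when it is seated in its cup (81 mm above the bench).
- rack: Bystander: blue test-tube rack (110 x 60 x 90 mm high with its tubes), standing loose on the bench; origin at the centre of its underside. Leave alone.
- beaker: Bystander: clear open beaker (84 mm across, 100 mm high), standing loose on the bench; origin at the centre of its underside. Leave alone.
- wash: Bystander: white capped bottle (60 mm across, 150 mm high), standing loose on the bench; origin at the centre of its underside. Leave alone.
Things that resemble listed ones, but are neither listed nor needed, are in the scene too. Leave any red or yellow look-alike of the part that bears vial1_mid alone.

How it is judged:
By the outcome, as a careful person would: the job done as asked, in the order asked, and still so for the second after the job is handed in, with the robot touching nothing.
It also fails if it takes over 40 s, if anything falls off the work surface, if the arm or the gripper's body presses on something with over 40 N, if the wrist force passes 120 N, or if a joint passes its speed limit or range.

## Robot

A 6-joint arm with a two-finger parallel gripper is mounted at the origin on the work surface. World frame = base frame: x ahead of the robot, y to its left, z up, the work surface at z = 0. Lengths are in m, angles in rad, forces in N, time in s.
With the tool pointing down it reaches from about 0.375 to 0.975 m from the base axis. Payload 3.8 kg.
Tool frame: the origin (TCP) lies at the very end of the fingers, on their centre line; the grasp point (between the pads) lies 19 mm behind it (bot.tcp_to_grasp is the z of the grasp point in the tool frame, in m); z points along the fingers, y is the direction in which the jaws open and shut (so a half turn about z gives the same grasp; the last joint's range is limited). The gripper opens to 85 mm and grips with 20 to 120 N. Pads are 22 mm wide; open, the fingers measure 114 mm over their backs; the gripper's body (76 mm by 85 mm) begins 54 mm behind the grasp point. The pads swing forward as they close: fully open they stand 13 mm farther back than shut.
Start: joints at [-1.277, 0.264, 1.604, -0, 1.274, -0.037], TCP at [0.219, -0.638, 0.231] pointing down, gripper open.
Joint ranges: [-2.63, 2.63], [-0.94, 2.18], [0.31, 2.57], [-1.31, 4.45], [0, 2.66], [-2.55, 2.55]. Speed limits (rad/s): [2.57, 2.57, 3.14, 3.14, 3.14, 3.14].

## Interface

Orientations are given as a rotation vector (axis times angle).
In Python, from workcell import status, vision, job, bot gives the robot as it stands.
- The arm moves only by the tool apply_moves, never from a script. Its argument "deltas" is a list of rows, each a list of 7 numbers: the shift along the tool's x, y, z in m, then the turn, a rotation vector about the tool's x, y, z in rad, then the closure, from 0 (fully open) to 1 (shut). In form: [[x, y, z, rx, ry, rz, jaw], ...]. A call has 1 to 8 rows; each row is the pose to reach, as a shift and turn from the pose commanded when the call began, along the tool's axes at that moment; what a row does not reach only later rows make up. A row lasts 1/12 s, in which the tool goes at most 41.7 mm and 7.16 degrees, less where a joint would pass 70% of its speed; a pose out of reach is approached as far as the arm can. A call with a gripper value outside its range is refused whole. The fingers move at their own pace and stop on an object; "squeeze" is the grip in N (left out, the last holds). Time passes only in rows, so rows that repeat a pose let the fingers close. It gives the time, the measured TCP pose, the force and the opening at its end, in the units of the state.
- status.read_state(): the state, without advancing time (a new reading comes with each control period).
- vision.read_camera(name): name is "side" or "top" or "wrist"; returns the picture (420x560x3 uint8, red, green, blue); there is no depth.
- vision.get_calibration(name): a dict with "fov_y" (degrees; the focal length in pixels is half the picture's height over the tangent of half this angle, whatever the lens; pixels are square), "cx", "cy" (the principal point, pixels), "k1" (the pictures are not rectified: a ray, as slopes to the right and down, at radius r is drawn at 1 + k1 r^2 times it, then the intrinsics apply), "R" (3x3) and "t" (3): a world point X has camera coordinates R X + t; the wrist camera has in their place "tool_from_camera" (4x4, takes a point from camera to tool coordinates, whose origin is the TCP and whose axes are the flange's). Camera axes: x right, y down, z forward; pixel columns grow to the right and rows downward; lengths in m; the calibration is good to about 2 mm. A picture is of the moment at which its call begins: read the wrist's pose just before it. get_calibration takes no time and is no camera call.
- job.finish_job(): hands the job in, once; it reports no verdict.
The state is a dict: "time": time; "q": joint angles; "joint_vel": joint speeds; "joint_torque": joint torques, N m; "tool_pos": TCP position; "tcp_rot": TCP orientation; "wrist_force": force on the tool from outside, world axes, zero at the start; "torque": the same for the moment, N m; "width": opening from 0.0 (shut) to 1.0 (fully open).
Only numpy, scipy, OpenCV 4.12 (cv2) and the standard library are available. Lean on these libraries where they do the work, as an engineer would, in place of code of your own. Each camera call takes 0.05 s, during which the arm holds its last target. There are 200 camera calls.

## Working session

There is one attempt and no reset: what is moved stays moved. The work goes in short steps, Python scripts to look and compute and a tool call to move; the robot and the scene stay as the last step left them, time stands still between calls to the robot, and variables do not carry over. Pictures are saved under pics/ and viewed, about 8 in all and at most 12, crops included, and the job is handed in when it is done.

Besides the shell and the picture viewer there is one more tool, called as name(argument=value, ...) on one line, values as JSON. apply_moves: Moves the arm, as the interface text tells. Its arguments: {"type":"object","properties":{"deltas":{"type":"array","items":{"type":"array","items":{"type":"number"}}},"squeeze":{"type":"number"}},"required":["deltas"]}

```bash
ls; mkdir -p pics
python3 - <<'E'
from workcell import status, vision, job, bot
import cv2
print(status.read_state())
for n in("side","top"):
    print(n,vision.get_calibration(n))
    cv2.imwrite(f"pics/{n}0.png",vision.read_camera(n)[:,:,::-1])
print(vision.get_calibration("wrist"))
E
```

```text
pics
{'time': 0.0, 'q': array([-1.27689712e+00,  2.64799999e-01,  1.60539726e+00,  2.72800742e-05,
        1.27370864e+00, -3.68844838e-02]), 'joint_vel': array([-0.00139706, -0.00083882,  0.0003915 ,  0.00068416,  0.00090024,
        0.00047695]), 'joint_torque': array([-1.02464226e-03, -5.15116310e+01, -3.67314506e+01, -3.27222215e-04,
        1.28138563e-02,  1.65320233e-05]), 'tool_pos': array([ 0.21902974, -0.63768615,  0.22991791]), 'tcp_rot': array([-3.09645811e+00, -5.16837499e-01,  4.24732489e-04]), 'wrist_force': array([ 0.32261246, -0.32705309, -0.66628924]), 'torque': array([ 0.0041248 , -0.02888743,  0.00568758]), 'width': 1.000144211637903}
side {'fov_y': 45.720469912207676, 'cx': 262.3572148304827, 'cy': 208.99583816321427, 'k1': 0.01701530585547971, 'R': array([[ 0.94706122, -0.32083923,  0.01171443],
       [-0.24242631, -0.738569  , -0.62908292],
       [ 0.21048639,  0.59294016, -0.77724993]]), 't': array([-0.59663697,  0.19640786,  1.08100386])}
top {'fov_y': 42.49923065773538, 'cx': 271.74269413917443, 'cy': 207.80022777152038, 'k1': -0.16435288492453212, 'R': array([[ 0.01058799, -0.99991017, -0.00821832],
       [-0.99601526, -0.0098182 , -0.08864089],
       [ 0.08855224,  0.0091241 , -0.99602974]]), 't': array([0.00617015, 0.65009227, 1.57328841])}
{'fov_y': 63.468202248866305, 'cx': 280.40586388752394, 'cy': 205.48383477052144, 'k1': -0.05572381562329266, 'tool_from_camera': array([[-4.68168259e-04, -9.64100808e-01, -2.65536086e-01,
         6.77746064e-02],
       [ 9.99999662e-01, -6.30843009e-04,  5.27341334e-04,
        -1.31117273e-04],
       [-6.75921790e-04, -2.65535750e-01,  9.64100777e-01,
        -1.44426077e-01],
       [ 0.00000000e+00,  0.00000000e+00,  0.00000000e+00,
         1.00000000e+00]])}
```

View pics/top0.png

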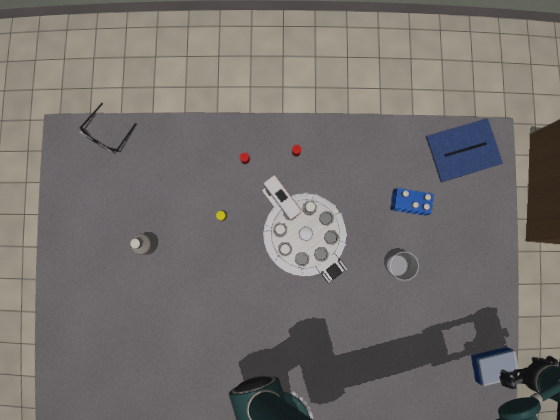

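View pics/side0.png

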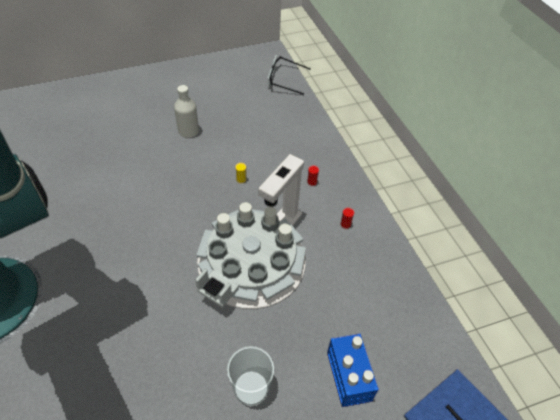

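The top view shows the hub at about (306,234), the pad at about (333,271) and the post at the upper left. In the side view the hub is at about (251,244) and the pad at about (214,287). Next I'll measure these.

```bash
cat > h.py <<'E'
import numpy as np, cv2
from scipy.spatial.transform import Rotation as Ro
from workcell import status, vision, job, bot
def cam(n, st=None):
    c=vision.get_calibration(n); f=210/np.tan(np.radians(c["fov_y"]/2))
    if n=="wrist":
        T=np.eye(4); T[:3,:3]=Ro.from_rotvec(st["tcp_rot"]).as_matrix(); T[:3,3]=st["tool_pos"]
        M=np.linalg.inv(T@c["tool_from_camera"]); R,t=M[:3,:3],M[:3,3]
    else: R,t=c["R"],c["t"]
    return c,f,R,t
def ray(n,px,st=None):
    c,f,R,t=cam(n,st); d=(np.array(px,float)-[c["cx"],c["cy"]])/f; u=d.copy()
    for _ in range(20): u=d/(1+c["k1"]*(u@u))
    return -R.T@t, R.T@np.array([u[0],u[1],1])
def onz(n,px,z,st=None):
    o,d=ray(n,px,st); return o+d*(z-o[2])/d[2]
def tri(a,b):
    (o1,d1),(o2,d2)=a,b; s=np.linalg.lstsq(np.c_[d1,-d2],o2-o1,rcond=None)[0]
    p,q=o1+s[0]*d1,o2+s[1]*d2; return (p+q)/2,np.linalg.norm(p-q)
def proj(n,X,st=None):
    c,f,R,t=cam(n,st); p=R@np.array(X)+t; u=p[:2]/p[2]; return u*(1+c["k1"]*(u@u))*f+[c["cx"],c["cy"]]
def dark(img,box,thr=45):
    x0,y0,x1,y1=box; m=(img[y0:y1,x0:x1].max(2)<thr).astype(np.uint8)
    n,l,s,ce=cv2.connectedComponentsWithStats(m); return [(tuple(np.round(ce[i]+[x0,y0],1)),s[i][4],s[i][:4]+[x0,y0,0,0]) for i in range(1,n) if s[i][4]>15]
E
python3 - <<'E'
from h import *
t=cv2.imread("pics/top0.png"); s=cv2.imread("pics/side0.png")
a=cv2.resize(t[170:295,250:355],None,fx=4.5,fy=4.5,interpolation=2); b=cv2.resize(s[190:310,185:315],None,fx=4.5,fy=4.5,interpolation=2)
h=max(a.shape[0],b.shape[0]); a=a[:,:];
pad=lambda i:cv2.copyMakeBorder(i,0,h-i.shape[0],0,0,0)
cv2.imwrite("pics/crop0.png",cv2.resize(np.hstack([pad(a),pad(b)]),(800,int(800*h/(a.shape[1]+b.shape[1])))))
print("scale",800/(a.shape[1]+b.shape[1])*4.5)
print(dark(t,(315,255,355,290))); print(dark(s,(195,270,235,305)))
for n,p in(("top",(306,234)),("side",(251,244))): print(n,onz(n,p,.072))
for n,p in(("top",(333.5,271)),("side",(214,287))): print(n,onz(n,p,.078))
E
```

```text
scale 3.4058656575212867
[]
[((np.float64(213.0), np.float64(286.5)), np.int32(181), array([204, 279,  19,  16]))]
top [ 0.57149444 -0.0868966   0.072     ]
side [ 0.57310071 -0.08757018  0.072     ]
top [ 0.46617786 -0.1659175   0.078     ]
side [ 0.46724669 -0.16963263  0.078     ]
```

View pics/crop0.png

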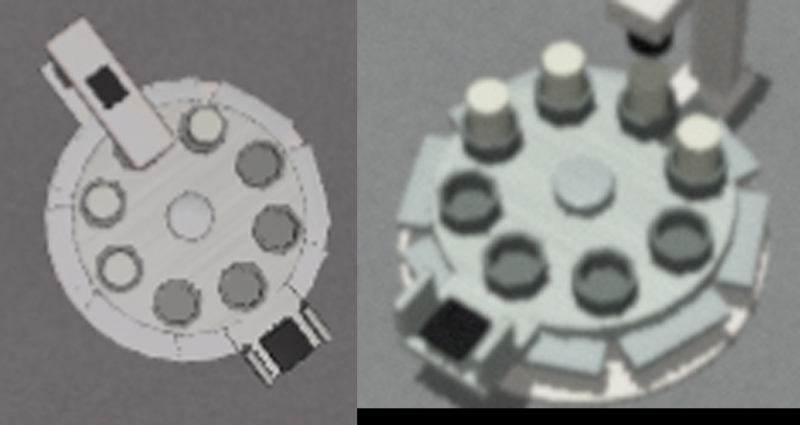

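The crops show the pad between its lugs, with the hub at crop (190,216). The vials sit on the side near the post. I'll refine the pad position and compute the approach.

```bash
cat >> h.py <<'E'
def pose(st): return np.array(st["tool_pos"]),Ro.from_rotvec(st["tcp_rot"])
def rotyaw(a): # tool down, tool x at yaw a
    c,s=np.cos(a),np.sin(a); return Ro.from_matrix(np.c_[[c,s,0],[s,-c,0],[0,0,-1]])
def row(p0,R0,p,R): return np.round(np.r_[R0.inv().apply(np.array(p)-p0),(R0.inv()*R).as_rotvec()],4)
E
python3 - <<'E'
from h import *
t=cv2.imread("pics/top0.png")
d=dark(t,(320,255,350,285),75); print(d)
top=onz("top",d[0][0],.078) if d else None; side=onz("side",(213.2,286.6),.078); print(top,side,tri(ray("top",d[0][0]),ray("side",(213.2,286.6))))
# hub by both views, post head dark window for direction
print(tri(ray("top",(305.8,233.4)),ray("side",(251.3,244))))
hub=np.mean([onz("top",(305.8,233.4),.072),onz("side",(251.3,244),.072)],0)
pad=(top+side)/2; v=pad-hub; a=np.degrees(np.arctan2(v[1],v[0])); print(hub,pad,np.hypot(*v[:2]),a)
print("beaker",onz("top",(402,265),.05))
p0,R0=pose(status.read_state()); print(row(p0,R0,[pad[0],pad[1],.16],rotyaw(np.radians(a+180))))
E
```

```text
[((np.float64(333.8), np.float64(271.2)), np.int32(141), array([326, 264,  16,  16]))]
[ 0.46561322 -0.16678     0.078     ] [ 0.46594196 -0.16821684  0.078     ] (array([ 0.46583911, -0.1670353 ,  0.07605299]), np.float64(0.0005668301853335538))
(array([ 0.57369429, -0.08650303,  0.07020974]), np.float64(0.0008284709201570247))
[ 0.57347077 -0.08704352  0.072     ] [ 0.46577759 -0.16749842  0.078     ] 0.13442772019254517 -143.23750504439863
beaker [ 0.48372274 -0.37059738  0.05      ]
[ 0.3861 -0.3645  0.0708 -0.002  -0.0004 -0.3108]
```

apply_moves(deltas=[[0.386,-0.3645,0.07,-0.002,0,-0.311,1],[0.386,-0.3645,0.07,-0.002,0,-0.311,1],[0.386,-0.3645,0.07,-0.002,0,-0.311,1],[0.386,-0.3645,0.07,-0.002,0,-0.311,1],[0.386,-0.3645,0.07,-0.002,0,-0.311,1],[0.386,-0.3645,0.07,-0.002,0,-0.311,1],[0.386,-0.3645,0.07,-0.002,0,-0.311,1],[0.386,-0.3645,0.07,-0.002,0,-0.311,1]], squeeze=30)

```text
time: 0.77
tool_pos: [0.373, -0.3437, 0.1871]
tcp_rot: [2.98, 0.99, 0.0]
wrist_force: [0.6, -0.4, -0.1]
width: -0.001
```

Run:
```python
from h import *
st=status.read_state(); p0,R0=pose(st); print(st["time"],p0,st["width"],st["q"],st["wrist_force"]); print(row(p0,R0,[.4658,-.1675,.15],rotyaw(np.radians(36.8))))
```

```text
0.7667 [ 0.37296995 -0.3436587   0.18708903] -0.0014064156644087765 [-7.93313528e-01 -2.31085127e-02  2.00756701e+00 -5.13957362e-04
  1.15568898e+00  1.36371738e-01] [ 0.64371358 -0.40504612 -0.06834378]
[ 0.1798 -0.0857  0.0369  0.0015  0.0003 -0.001 ]
```

apply_moves(deltas=[[0.179,-0.085,0.036,0,0,0,1],[0.179,-0.085,0.036,0,0,0,1],[0.179,-0.085,0.036,0,0,0,1],[0.179,-0.085,0.036,0,0,0,1],[0.179,-0.085,0.036,0,0,0,1],[0.179,-0.085,0.036,0,0,0,1],[0.179,-0.085,0.036,0,0,0,1]])

```text
time: 1.35
tool_pos: [0.4652, -0.1687, 0.1506]
tcp_rot: [2.978, 0.997, -0.002]
wrist_force: [-0.0, -0.4, 0.3]
width: -0.002
```

Run:
```python
from h import *
st=status.read_state(); im=vision.read_camera("wrist")[:,:,::-1].copy(); p0,R0=pose(st)
print(st["time"],p0,st["wrist_force"]); print(row(p0,R0,[.4658,-.1675,.1],rotyaw(np.radians(36.8))))
for X,c in(([.4658,-.1675,.078],(0,0,255)),([.5735,-.087,.072],(0,255,0)),(p0,(255,0,0))):
    u=proj("wrist",X,st); print(u); cv2.circle(im,tuple(int(v) for v in u),4,c,1)
cv2.imwrite("pics/w1.png",im)
```

```text
1.35 [ 0.46516813 -0.16871942  0.15058265] [-0.03106384 -0.38600992  0.27013169]
[ 0.0013 -0.0006  0.0506  0.0004  0.0015  0.0039]
[279.23402538 215.03193457]
[279.93348985  -5.10580109]
[280.20799375 263.62670208]
```

View pics/w1.png

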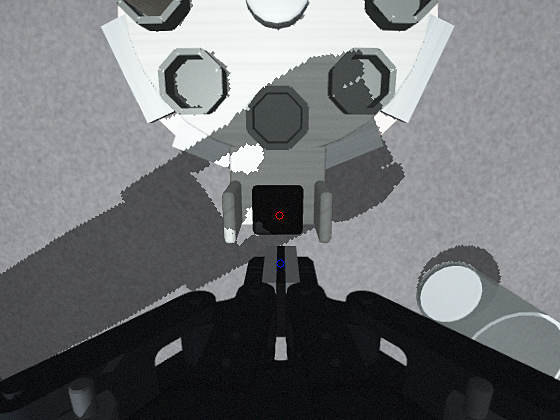

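The wrist view shows the pad centred at about (278,210.5), with the lugs at 232 and 323. That is within about 3 mm of the estimate, and the tips are shut. Next I'll plan the descent and the arc.

```bash
cat >> h.py <<'E'
HUB=np.array([.5735,-.087])
def arc(z,a0,angs,r=.134): return [(np.r_[HUB+r*np.array([np.cos(b),np.sin(b)]),z],rotyaw(b+np.pi)) for b in np.radians(a0-np.array(angs))]
E
python3 - <<'E'
from h import *
st=status.read_state(); p0,R0=pose(st)
w=onz("wrist",(278,210.5),.078,st); print(w, onz("wrist",(278,210.5),.078,st)[:2]-HUB)
l=onz("wrist",(232,185),.094,st); r=onz("wrist",(323,185),.094,st); print(l,r,np.degrees(np.arctan2(*(l-r)[[1,0]])))
for z in(.09,.07,.062): print(row(p0,R0,*arc(z,-143.2,[0])[0]))
E
```

```text
[ 0.46764004 -0.16639926  0.078     ] [-0.10585996 -0.07939926]
[ 0.46762228 -0.1317124   0.094     ] [ 0.50068924 -0.17583855  0.094     ] 126.84691044787998
[ 0.0027 -0.0016  0.061   0.0013  0.0014  0.0018]
[ 0.0027 -0.0016  0.081   0.0013  0.0014  0.0018]
[ 0.0027 -0.0016  0.089   0.0013  0.0014  0.0018]
```

apply_moves(deltas=[[0.0025,-0.0015,0.03,0.001,0.001,0,1],[0.0025,-0.0015,0.055,0.001,0.001,0,1],[0.0025,-0.0015,0.065,0.001,0.001,0,1],[0.0025,-0.0015,0.07,0.001,0.001,0,1],[0.0025,-0.0015,0.075,0.001,0.001,0,1],[0.0025,-0.0015,0.079,0.001,0.001,0,1],[0.0025,-0.0015,0.082,0.001,0.001,0,1],[0.0025,-0.0015,0.082,0.001,0.001,0,1]])

```text
time: 2.07
tool_pos: [0.4671, -0.1691, 0.0704]
tcp_rot: [2.979, 0.99, 0.003]
wrist_force: [-2.8, -2.8, 5.5]
width: -0.001
```

apply_moves(deltas=[[0,0,0.003,0,0,0,1],[0,0,0.005,0,0,0,1],[0,0,0.007,0,0,0,1],[0,0,0.007,0,0,0,1]])

```text
time: 2.4
tool_pos: [0.4675, -0.169, 0.064]
tcp_rot: [2.978, 0.991, 0.004]
wrist_force: [-4.4, -2.6, 8.0]
width: -0.0
```

apply_moves(deltas=[[0,0,0.001,0,0,0,1],[0,0,0.0015,0,0,0,1]])

```text
time: 2.57
tool_pos: [0.468, -0.1696, 0.0637]
tcp_rot: [2.976, 0.991, 0.004]
wrist_force: [-5.3, -3.9, 14.0]
width: 0.0
```

Run:
```python
from h import *
st=status.read_state(); p0,R0=pose(st); print(p0,st["wrist_force"])
v=p0[:2]-HUB; a=np.degrees(np.arctan2(v[1],v[0])); print(a,np.hypot(*v))
for A in ([1.5,4,7,10,13,16,19,22],): 
    for p,R in arc(p0[2],a,A,np.hypot(*v)): print(row(p0,arc(0,a,[0])[0][1],p,R))
```

```text
[ 0.46802146 -0.16964284  0.06366528] [-5.27958737 -3.88249181 13.99182522]
-141.92116532733667 0.13399836570969956
[ 0.     -0.0035  0.      0.      0.      0.0262]
[ 0.0003 -0.0093  0.      0.      0.      0.0698]
[ 0.001  -0.0163  0.      0.      0.      0.1222]
[ 0.002  -0.0233  0.      0.      0.      0.1745]
[ 0.0034 -0.0301  0.      0.      0.      0.2269]
[ 0.0052 -0.0369  0.      0.      0.      0.2793]
[ 0.0073 -0.0436  0.      0.      0.      0.3316]
[ 0.0098 -0.0502  0.      0.      0.      0.384 ]
```

apply_moves(deltas=[[0,-0.0023,0,0,0,0.0175,1],[0.0002,-0.007,0,0,0,0.052,1],[0.0007,-0.0117,0,0,0,0.087,1],[0.0013,-0.0187,0,0,0,0.14,1],[0.002,-0.0233,0,0,0,0.1745,1],[0.0034,-0.0301,0,0,0,0.2269,1],[0.0052,-0.0369,0,0,0,0.2793,1],[0.0052,-0.0369,0,0,0,0.2793,1]])

```text
time: 3.23
tool_pos: [0.4488, -0.1358, 0.0636]
tcp_rot: [3.088, 0.564, 0.002]
wrist_force: [-7.6, -3.4, 15.9]
width: -0.002
```

Run:
```python
from h import *
st=status.read_state(); im=vision.read_camera("wrist")[:,:,::-1].copy(); s=vision.read_camera("side")[:,:,::-1]; p0,R0=pose(st)
print(p0,st["wrist_force"]); v=p0[:2]-HUB; a=np.degrees(np.arctan2(v[1],v[0])); print(a,np.hypot(*v),np.degrees(np.arctan2(*R0.as_matrix()[[1,0],0])))
b=cv2.resize(s[190:310,175:305],(455,420),interpolation=2)
cv2.imwrite("pics/w2.png",np.hstack([im[:,110:450],b]))
```

```text
[ 0.44879048 -0.13579889  0.06360965] [-7.60621449 -3.37927327 15.94729138]
-158.62957389824265 0.1339171267784055 20.698905229250407
```

View pics/w2.png

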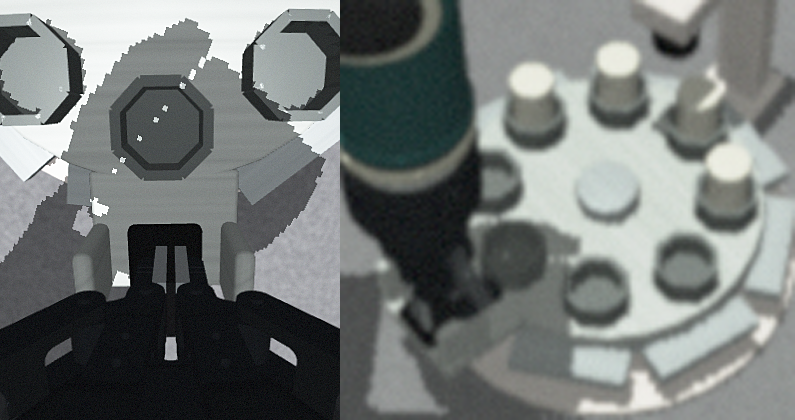

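The tip is centred in the slot and the arm has followed by about 16°. The vials are seated. I'll repeat the same arc rows.

apply_moves(deltas=[[0,-0.0023,0,0,0,0.0175,1],[0.0002,-0.007,0,0,0,0.052,1],[0.0007,-0.0117,0,0,0,0.087,1],[0.0013,-0.0187,0,0,0,0.14,1],[0.002,-0.0233,0,0,0,0.1745,1],[0.0034,-0.0301,0,0,0,0.2269,1],[0.0052,-0.0369,0,0,0,0.2793,1],[0.0052,-0.0369,0,0,0,0.2793,1]])

```text
time: 4.0
tool_pos: [0.4395, -0.0986, 0.0635]
tcp_rot: [3.138, 0.129, -0.002]
wrist_force: [-12.6, -2.3, 21.9]
width: -0.001
```

apply_moves(deltas=[[0,-0.0023,0,0,0,0.0175,1],[0.0002,-0.007,0,0,0,0.052,1],[0.0007,-0.0117,0,0,0,0.087,1],[0.0013,-0.0187,0,0,0,0.14,1],[0.0013,-0.0187,0,0,0,0.14,1]])

```text
time: 4.42
tool_pos: [0.4388, -0.0794, 0.0634]
tcp_rot: [-3.14, 0.092, 0.004]
wrist_force: [-12.9, 1.4, 23.4]
width: 0.001
```

Run:
```python
from h import *
st=status.read_state(); im=vision.read_camera("wrist")[:,:,::-1].copy(); t=vision.read_camera("top")[:,:,::-1]; p0,R0=pose(st)
print(p0,st["wrist_force"],st["tcp_rot"]); v=p0[:2]-HUB; a=np.degrees(np.arctan2(v[1],v[0])); print(a,np.hypot(*v),np.degrees(np.arctan2(*R0.as_matrix()[[1,0],0])))
np.savez("w3.npz",tool_pos=p0,tcp_rot=st["tcp_rot"])
b=cv2.resize(t[170:300,250:355],(340,420),interpolation=2)
cv2.imwrite("pics/w3.png",np.hstack([im[:,110:450],b]))
```

```text
[ 0.43877208 -0.07944274  0.06335313] [-12.92807537   1.35954283  23.3538654 ] [-3.13990128  0.09170371  0.0038206 ]
176.78948698645831 0.1349397113664996 -3.3457813398276866
```

View pics/w3.png

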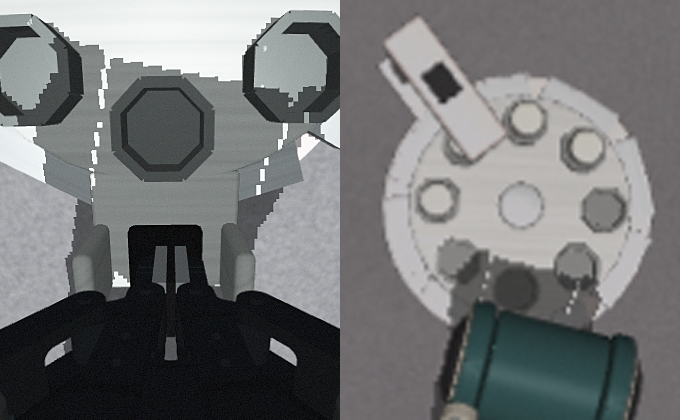

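Run:
```python
from h import *
S1=dict(tool_pos=[.46517,-.16872,.15058],tcp_rot=[2.978,.997,-.002]); S3=np.load("w3.npz")
for S,c,p in((S1,(277.5,118),(278,210.5)),(S3,(272.7,128.5),None)):
    q=onz("wrist",c,.076,S)[:2]-HUB; print(q,np.hypot(*q),np.degrees(np.arctan2(q[1],q[0]))%360)
q=[onz("wrist",x,.078,S1)[:2] for x in((278,210.5),(277.5,118))]; print(q,np.degrees(np.arctan2(*(q[0]-q[1])[::-1]))%360)
# w3: pad rear edge corners (z=.064) & cup direction; lugs inner top corners
l=onz("wrist",(110+109,225),.094,S3); r=onz("wrist",(110+220,225),.094,S3); d=l-r; print(np.degrees(np.arctan2(d[1],d[0]))+90)
e=onz("wrist",(110+165.5,228),.064,S3)[:2]-HUB; print(e,np.degrees(np.arctan2(e[1],e[0]))%360,np.hypot(*e))
# top view: hub & vial/cups angles, crop scale
f=lambda x,y:((x-340)*105/340+250,y*130/420+170)
H=onz("top",f(521,205),.072)[:2]; print(H)
for n,x,y,z in(("vial",526,121,.106),("vial",584,148,.106),("vial",437,200,.106),("cup",604,210,.076)):
    q=onz("top",f(x,y),z)[:2]-H; print(n,np.hypot(*q),np.degrees(np.arctan2(q[1],q[0]))%45)
g=lambda x,y:(x/3.406+250,y/3.406+170)
H=onz("top",g(190,216),.072)[:2]
for n,x,y,z in(("vial",206,125,.106),("vial",102,201,.106),("vial",119,268,.106),("cup",259,163,.076),("cup",276,228,.076),("cup",242,286,.076)):
    q=onz("top",g(x,y),z)[:2]-H; print("0",n,np.hypot(*q),np.degrees(np.arctan2(q[1],q[0]))%45)
```

```text
[-0.05826751 -0.04150851] 0.07154061225041 215.46524598337567
[-0.07284935  0.0070829 ] 0.07319286074138412 174.44677580163972
[array([ 0.46761257, -0.16465601]), array([ 0.51526867, -0.12849974])] 217.18727723228733
176.6342944437274
[-0.11692393  0.00894952] 175.6230370922488 0.11726593304783435
[ 0.5730673 -0.0865909]
vial 0.07208367765691066 43.325615156909684
vial 0.07197261442187636 42.76901313404985
vial 0.07490941506981641 43.29418791931381
cup 0.0735955258801117 41.91719710807469
0 vial 0.07498831417065294 36.550380516653895
0 vial 0.07535500480036524 37.16443398004793
0 vial 0.07501297402446691 36.73635251224114
0 cup 0.07340010160229954 37.94727978537809
0 cup 0.07304123244369276 37.416670632085726
0 cup 0.07326877137585915 36.821550469621684
```

The table is at about 40.5°, so about 4.5° remains.

apply_moves(deltas=[[0,-0.003,0,0,0,0.022,1],[0,-0.007,0,0,0,0.052,1],[-0.0005,-0.0106,0,0,0,0.0785,1],[-0.0005,-0.0106,0,0,0,0.0785,1]])

```text
time: 4.85
tool_pos: [0.4394, -0.0689, 0.0634]
tcp_rot: [-3.134, 0.214, 0.002]
wrist_force: [-11.2, 1.4, 22.5]
width: -0.001
```

Run:
```python
from h import *
st=status.read_state(); im=vision.read_camera("wrist")[:,:,::-1].copy(); p0,R0=pose(st)
t=vision.read_camera("top")[:,:,::-1]; cv2.imwrite("pics/top4.png",t)
print(p0,st["wrist_force"],st["tcp_rot"]); v=p0[:2]-HUB; a=np.degrees(np.arctan2(v[1],v[0])); print(a,np.hypot(*v),np.degrees(np.arctan2(*R0.as_matrix()[[1,0],0])))
# rotation of the table between first and present top views: polar unwrap about the hub, cup annulus outside occluded part
t0=cv2.imread("pics/top0.png")
def prof(i,z=.076):
    A=np.radians(np.arange(0,360,.25)); g=cv2.cvtColor(i,6).astype(np.float32)
    return np.array([[proj("top",[HUB[0]+r*np.cos(b),HUB[1]+r*np.sin(b),z]) for b in A] for r in (.06,.066,.072,.078,.084)],np.float32),g
P,g0=prof(t0); _,g4=prof(t)
s=lambda g:cv2.remap(g,P[...,0],P[...,1],1)
a0,a4=s(g0),s(g4)
# use arc of destination angles free of arm and post: 200..400deg minus; world angle
for lo,hi in((-100,10),(-110,-10),(60,130),(-100,15)):
    k=np.arange(lo*4,hi*4); best=[]
    for d in np.arange(38,50,.25):
        x=a4[:,k%1440].ravel(); y=a0[:,(k+int(d*4))%1440].ravel(); best.append((np.corrcoef(x,y)[0,1],d))
    print(lo,hi,max(best))
```

```text
[ 0.43944885 -0.06893804  0.06337753] [-11.19457387   1.43954051  22.47324947] [-3.13388458e+00  2.13586188e-01  1.79369195e-03]
172.3262212742022 0.13526250559290795 -7.797781332183202Traceback (most recent call last):
  File "<stdin>", line 10, in <module>
  File "<stdin>", line 9, in prof
  File "h.py", line 21, in proj
    c,f,R,t=cam(n,st); p=R@np.array(X)+t; u=p[:2]/p[2]; return u*(1+c["k1"]*(u@u))*f+[c["cx"],c["cy"]]
            ~~~^^^^^^
  File "h.py", line 5, in cam
    c=vision.get_calibration(n); f=210/np.tan(np.radians(c["fov_y"]/2))
ValueError: time passes only in moves, steps and waits
```

The tool has turned 45.8° including slack. I'll test-release by lifting slowly and watching the force.

apply_moves(deltas=[[-0.0005,0,-0.002,0,0,0,1],[-0.001,0,-0.004,0,0,0,1],[-0.001,0,-0.006,0,0,0,1],[-0.001,0,-0.008,0,0,0,1],[-0.001,0,-0.0095,0,0,0,1],[-0.001,0,-0.0095,0,0,0,1]])

```text
time: 5.45
tool_pos: [0.4398, -0.0692, 0.0718]
tcp_rot: [-3.134, 0.212, -0.004]
wrist_force: [-2.2, 0.7, 4.5]
width: 0.002
```

There is still 4.5 N at z = 0.0718, so the tooth is rising into a hole. I'll lift clear straight up.

apply_moves(deltas=[[0,0,-0.003,0,0,0,1],[0,0,-0.006,0,0,0,1],[0,0,-0.012,0,0,0,1],[0,0,-0.03,0,0,0,1],[0,0,-0.06,0,0,0,1],[0,0,-0.1,0,0,0,1],[0,0,-0.14,0,0,0,1],[0,0,-0.14,0,0,0,1]])

```text
time: 6.12
tool_pos: [0.4446, -0.0706, 0.2197]
tcp_rot: [3.132, -0.212, 0.027]
wrist_force: [1.5, 0.2, 0.7]
width: -0.0
```

Run:
```python
from h import *
st=status.read_state(); p0,R0=pose(st); print(p0,st["wrist_force"],st["q"])
print(row(p0,R0,[.30,-.50,.22],R0))
```

```text
[ 0.44464315 -0.07057826  0.21970794] [1.54061149 0.1622931  0.72589052] [-2.12800717e-01 -1.77390545e-01  2.08494093e+00  6.62871387e-05
  1.21697891e+00  1.49323945e+00]
[-0.0854  0.445  -0.0012  0.      0.      0.    ]
```

apply_moves(deltas=[[-0.085,0.445,0,0,0,0,1],[-0.085,0.445,0,0,0,0,1],[-0.085,0.445,0,0,0,0,1],[-0.085,0.445,0,0,0,0,1],[-0.085,0.445,0,0,0,0,1],[-0.085,0.445,0,0,0,0,1],[-0.085,0.445,0,0,0,0,1],[-0.085,0.445,0,0,0,0,1]])

```text
time: 6.78
tool_pos: [0.332, -0.3875, 0.2106]
tcp_rot: [3.133, -0.213, 0.004]
wrist_force: [0.0, 0.2, 0.1]
width: 0.003
```

apply_moves(deltas=[[0,0.12,0,0,0,0,1],[0,0.12,0,0,0,0,1],[0,0.12,0,0,0,0,1],[0,0.12,0,0,0,0,1],[0,0.12,0,0,0,0,1]])

```text
time: 7.2
tool_pos: [0.3161, -0.5061, 0.2098]
tcp_rot: [-3.134, 0.217, -0.002]
wrist_force: [0.4, 0.0, -0.6]
width: -0.003
```

Run:
```python
from h import *
st=status.read_state(); print(st["time"],st["tool_pos"],st["wrist_force"])
t=vision.read_camera("top")[:,:,::-1]; s=vision.read_camera("side")[:,:,::-1]
cv2.imwrite("pics/top5.png",t); cv2.imwrite("pics/side5.png",s)
a=cv2.resize(t[170:295,250:355],(357,425),interpolation=2); b=cv2.resize(s[190:315,185:315],(442,425),interpolation=2)
cv2.imwrite("pics/crop5.png",np.hstack([a,b]))
pd=proj("top",[.5735-.135*np.cos(np.radians(8.2)),-.087+.135*np.sin(np.radians(8.2)),.078]).astype(int); ps=proj("side",[.5735-.135*np.cos(np.radians(8.2)),-.087+.135*np.sin(np.radians(8.2)),.078]).astype(int); print(pd,ps)
d=dark(t,(pd[0]-14,pd[1]-14,pd[0]+14,pd[1]+14),75); e=dark(s,(ps[0]-18,ps[1]-16,ps[0]+18,ps[1]+16)); print(d,e)
if d and e:
    P=tri(ray("top",d[0][0]),ray("side",e[0][0])); v=P[0][:2]-HUB; print(P,np.hypot(*v),np.degrees(np.arctan2(v[1],v[0]))%360)
```

```text
7.2 [ 0.31607475 -0.50609576  0.2097961 ] [ 0.35604566  0.00732811 -0.64241817]
[299 279] [189 251]
[((np.float64(299.7), np.float64(280.1)), np.int32(133), array([294, 274,  12,  13]))] [((np.float64(189.3), np.float64(250.9)), np.int32(131), array([183, 246,  14,  11]))]
(array([ 0.43981947, -0.06938171,  0.08122428]), np.float64(0.00025692966778535515)) 0.13483652299511942 172.4920311872791
```

View pics/crop5.png

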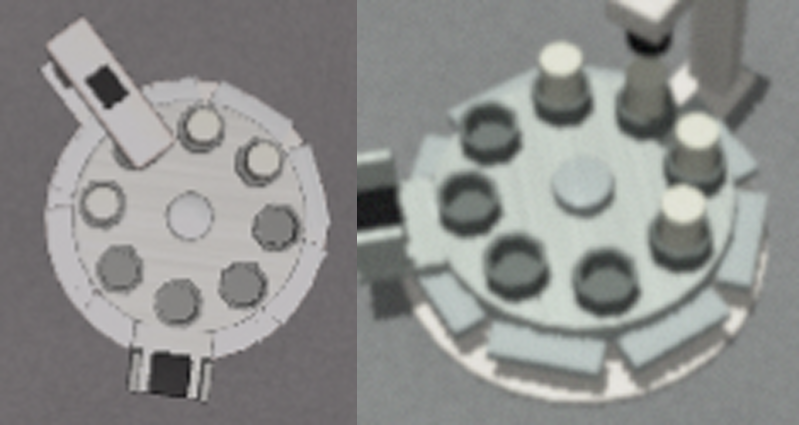

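The final crops show the arm at the next position and the cups exactly where cups stood at the start. All four vials are seated. The pad triangulates at z ≈ 0.081 m, so it is out. I'll check the bystanders and hand in.

Run:
```python
from h import *
a,b=[cv2.imread(f"pics/top{i}.png") for i in(0,5)]
for n,(x0,y0,x1,y1) in dict(rack=(388,180,440,222),beaker=(382,245,422,285),wash=(125,228,160,262)).items(): print(n,cv2.absdiff(a,b)[y0:y1,x0:x1].mean())
print(job.finish_job())
```

```text
rack 1.3510378510378511
beaker 1.3397916666666667
wash 1.3072829131652661
the job is handed in; nothing more can be done
None
```

I turned the carousel on by one hole clockwise and handed the job in at about 7 s of the 40 s allowed. I pressed the plunger down to its stop with shut fingertips and kept it down through the turn. Then I released it in the next hole and moved the arm well clear.

- **Plunger:** the pad was still pushing up with 4.5 N at 72 mm on release, so the tooth went into a hole. The cameras put the pad top at about 81 mm. The nominal height is 78 mm, and the same method read 76 mm at the start, so it is fully out.
- **Turn:** the arm moved from about 216.8° to 172.5°, or roughly 44.3° measured by camera. The tool itself turned about 45.8°. Both fit one 45° step within measuring error, and the cups line up with where cups stood at the start.
- **Vials and bystanders:** all four vials look seated, though the one under the reader head is partly hidden. Comparing the first and last top pictures showed no change at the rack, beaker or bottle beyond image noise.
- **Forces:** the highest wrist force I read was about 27 N (23 N of it vertical), and it was near zero once clear.

One check failed: a script to measure the table angle from the top pictures stopped with an interface error. I used the release force and the final pictures instead.

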